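# Level the pucks in the pulled-out tray and set its outrigger leg

### The arm

A 6-joint arm with a two-finger parallel gripper is mounted at the origin on the work surface. World frame = base frame: x ahead of the robot, y to its left, z up, the work surface at z = 0. Lengths are in m, angles in rad, forces in N, time in s.
With the tool pointing down it reaches from about 0.275 to 0.825 m from the base axis. Payload 4.9 kg.
Tool frame: the origin (TCP) lies midway between the tips of the shut fingers; the grasp point (between the pads) lies 19 mm behind it (bot.grip_depth is the distance from the TCP to the grasp point, in m); y points along the fingers, x is the direction in which the jaws open and shut, and the axes are right-handed (so a half turn about y gives the same grasp; the last joint's range is limited). The gripper opens to 85 mm and grips with 20 to 120 N. Pads are 22 mm wide; open, the fingers measure 114 mm over their backs; the gripper's body (76 mm by 85 mm) begins 54 mm behind the grasp point. The pads swing forward as they close: fully open they stand 13 mm farther back than shut.
Start: joints at [-1.467, 0.326, -0.193, 1.052, 0, 1.437], TCP at [0.13, -0.535, 0.231] pointing down, gripper open.
Joint ranges: [-2.65, 2.65], [-0.97, 1.79], [-1.3, 1.35], [-1.93, 2.1], [-1.47, 1.37], [-3.14, 3.14]. Speed limits (rad/s): [2.57, 2.57, 3.14, 3.14, 3.14, 3.14].

### API

Orientations are given as a unit quaternion [w, x, y, z].
In Python, from cell import bot gives the robot as it stands. Calls block until the motion is done:
- bot.move_pose(position, orientation): joint-space move of the TCP to a pose.
- bot.move_linear(position, speed=0.15, rotation=None, until_force=None): straight line of the TCP; rotation=None keeps the orientation; speed is the mean speed in m/s. With until_force (N) it stops when the force on the tool has changed by that much, and returns True; else False.
- bot.goto_joints(angles): joint-space move.
- bot.set_gripper(opening, grasp_force=None): opening from 0.0 (shut) to 1.0 (fully open); grasp_force is the grip in N (None keeps the last); returns when the fingers have stopped.
- bot.wait(seconds).
- bot.solve_ik(position, orientation): joint angles nearest the present ones, or None.
- bot.camera(name): name is "side" or "top" or "wrist"; returns the picture (400x640x3 uint8, red, green, blue); there is no depth.
- bot.calibration(name): a dict with "mtx" (3x3 intrinsics, pixels), "k1" (the pictures are not rectified: a ray, as slopes to the right and down, at radius r is drawn at 1 + k1 r^2 times it, then the intrinsics apply), "extrinsics" (4x4, takes a point from world to camera coordinates); the wrist camera has in their place "hand_eye" (4x4, takes a point from camera to tool coordinates, whose origin is the TCP and whose axes are the tool frame's). Camera axes: x right, y down, z forward; pixel columns grow to the right and rows downward; lengths in m; the calibration is good to about 2 mm. A picture is of the moment at which its call begins: read the wrist's pose just before it. calibration takes no time and is no camera call.
A pose or a line that the arm cannot do raises bot.PlanningError and nothing moves.
- bot.close_job(): hands the job in, once; it reports no verdict.
Trained networks look in the newest picture that a camera, given by its name, has taken for a name from the list of things; names that differ only in an ending like _2 or _b are one class to them, and where a whole thing is asked for, a point or a joint stands for the part that bears it (a point fixed in the world has none). Each returns a list of dicts, best first, with "confidence" (0 to 1); they miss things now and then, are a little off and sometimes report something else, mostly with a low value. They report only what shows in the picture. A call takes as long as a camera call. They do not tell look-alikes from the thing itself.
- bot.search_frame(camera, thing): "bbox" ([left, top, width, height] in pixels, round what is visible of it).
Readings, each from a call of its own:
- bot.read_clock(): time.
- bot.read_joint_positions(): joint angles.
- bot.read_joint_vel(): joint speeds.
- bot.read_joint_efforts(): joint torques, N m.
- bot.read_position(): TCP position.
- bot.read_tool_rot(): TCP orientation.
- bot.read_ft_force(): force on the tool from outside, world axes, zero at the start.
- bot.read_moment(): the same for the moment, N m.
- bot.read_gripper_width(): opening from 0.0 (shut) to 1.0 (fully open).
Only numpy, scipy, OpenCV 4.12 (cv2) and the standard library are available. Lean on these libraries where they do the work, as an engineer would, in place of code of your own. Each camera call takes 0.05 s, during which the arm holds its last target. There are 200 camera calls.

### The job

Make the pulled-out tray of the bathroom rack steady. First spread the heaped deodoriser pucks into one even layer flat on the tray floor, at least 15 mm clear of each other; then draw the spring-loaded outrigger leg out by its ears until its pointer is in line with the length mark, and only while holding it there squeeze its cam lever fully closed against the grip block. Finish still holding: keep the block and the closed lever pinched between the fingers with the pointer at the mark, and leave the other things on the surface undisturbed.

Things in the scene. Friction and masses are not known exactly. Their poses are not given: they have to be found in the camera images.
- rack: Fixed low steel rack, tray pulled out. Origin on the surface under the tray's centre. In its frame (mm): frame 240 tall at x -95 to 95, y -325 to -165; dark rail of the outrigger leg along x: x -135 to 135, y 182 to 218, top z 28; beyond it a flat dark scale bar, y 275 to 297, top z 20.
- tray_in (a point): Centre of the open dark steel tray's inner floor, 8 mm above the surface, axes as the rack. Inside 180 mm (x) by 240 mm (y), walls 4 mm thick, rim 25 mm above the floor.
- puck0: Loose pale round deodoriser puck, 44 mm diameter, 28 mm high, about 60 g, origin at the centre of its underside. At the start three stand close together on the tray floor and one lies on top of them; all four are alike.
- puck1: Loose pale round deodoriser puck, 44 mm diameter, 28 mm high, about 60 g, origin at the centre of its underside. At the start three stand close together on the tray floor and one lies on top of them; all four are alike.
- puck2: Loose pale round deodoriser puck, 44 mm diameter, 28 mm high, about 60 g, origin at the centre of its underside. At the start three stand close together on the tray floor and one lies on top of them; all four are alike.
- puck3: Loose pale round deodoriser puck, 44 mm diameter, 28 mm high, about 60 g, origin at the centre of its underside. At the start three stand close together on the tray floor and one lies on top of them; all four are alike.
- leg: Outrigger leg, slides only along the rack's x; axes as the rack; origin mid-underside, 30 mm above the surface. Starts fully in; travels 100 mm to -x; a soft spring (3.5 to 7 N) draws it back to +x when let go. In its frame (mm): aluminium grip block x -15 to 35, y -15 (rubber face) to 13, z 2 to 42. A bar with rubber foot runs to x -117, below z 16.
- ears (a point): Middle of the rear (+x) face of the leg's pull ears: a cross plate 8 mm thick, reaching 48 mm to either side in y, from 21 mm below to 21 mm above this point (which is 54 mm above the surface). A finger lowered from above on each side of the block and moved to -x bears on the ears and draws the leg out.
- leg_grip (a point): Point on the leg, 54 mm above the surface and 15 mm to +x of the ears' rear face, midway between the fingers when block and closed lever are pinched along y. Pinched faces lie 17.5 mm to either side with the lever closed; the open lever's tip stands up to 36 mm to +y. Pads 22 mm wide fit with their middle 11 mm or more behind the ears.
- pointer (a point): Tip of the leg's pointer tongue, 34 mm above the surface (4 mm wide in x).
- mark: Length mark: an upright aluminium rib, 4 mm (x) by 24 mm (y) by 34 mm tall, fixed across the scale bar, axes as the rack; origin at its foot. The pointer is at the mark when pointer has the same x as this origin in the rack's axes. It lies 45 to 85 mm to -x of the pointer's start.
- grip: Rubber grip face of the block, 46 by 8 by 34 mm, on the leg's -y side; carried by the leg, gives up to 1 mm when pressed; one finger bears here.
- cam: Cam lever on the leg's +y side: flat dark steel, 44 long, 6 thick, 34 mm high. Origin on its upright hinge (x 32, y 14 mm in the leg's frame), lever running along its own -x. Closed: x axis parallel to the leg's, flat along the block. Starts open by 0.32 to 0.42 rad, tip out to +y. Stays where left; about 4 N at the tip moves it, so any squeeze of block and lever closes it.
- bottle: Closed teal bottle, 68 mm diameter, 170 mm tall; bystander.
- cup: White ceramic cup, 74 mm diameter, 85 mm tall; bystander.
- brush: Green scrub brush lying bristles down, 35 by 160 by 34 mm, long along its y; bystander.
- dispenser: Stainless pump dispenser, 68 mm diameter, 180 mm tall, on the rack's top shelf; bystander.
- plunger: Plunger standing on its rubber cup, 110 mm diameter, 275 mm tall; bystander.
- soap: Bar of soap 80 by 50 by 26 mm; bystander.
Things that resemble listed ones, but are neither listed nor needed, are in the scene too. What is shaped like the puck3 but brown, pink or yellow is not meant.

How it is judged:
By the outcome, as a careful person would: the job done as asked, in the order asked, and still so for the second after the job is handed in, while the arm keeps its last pose, push and grip.
It also fails if it takes over 72 s, if anything falls off the work surface, if the arm or the gripper's body presses on something with over 40 N, if the wrist force passes 120 N, or if a joint passes its speed limit or range.

## Working session

There is one attempt and no reset: what is moved stays moved. The work goes in short steps, each a Python script; the robot and the scene stay as the last script left them, time stands still between calls to the robot, and variables do not carry over. Pictures are saved under pics/ and viewed, about 8 in all and at most 12, crops included, and the job is handed in when it is done.

```bash
ls; mkdir -p pics
python3 - <<'E'
from cell import bot
import cv2,numpy as np
for n in ["top","side","wrist"]:
    im=bot.camera(n); cv2.imwrite(f"pics/{n}0.png",im[:,:,::-1])
    c=bot.calibration(n); print(n,{k:np.round(v,4).tolist() for k,v in c.items()})
    if n!="wrist":
      for t in ["puck0","rack","leg","mark","cam","grip","ears","pointer","bottle","cup","brush","plunger","soap","dispenser"]:
        print(t,[(np.round(d["bbox"]).tolist(),round(d["confidence"],2)) for d in bot.search_frame(n,t)][:6])
print(bot.read_clock(),bot.read_tool_rot(),bot.read_position(),bot.grip_depth)
E
```

```text
pics
top {'mtx': [[411.1816, 0.0, 320.6812], [0.0, 411.1816, 204.2415], [0.0, 0.0, 1.0]], 'k1': 0.0164, 'extrinsics': [[-0.0251, -0.9997, -0.0046, 0.0289], [-0.9852, 0.0255, -0.1697, 0.6198], [0.1697, 0.0003, -0.9855, 1.0605], [0.0, 0.0, 0.0, 1.0]]}
puck0 [([358.0, 205.0, 14.0, 14.0], 0.79), ([344.0, 206.0, 16.0, 19.0], 0.73), ([410.0, 154.0, 13.0, 18.0], 0.68), ([351.0, 121.0, 16.0, 17.0], 0.62), ([395.0, 130.0, 15.0, 18.0], 0.58)]
rack [([233.0, 161.0, 267.0, 108.0], 0.9)]
leg [([258.0, 171.0, 37.0, 63.0], 0.97)]
mark []
cam [([267.0, 175.0, 7.0, 19.0], 0.56)]
grip [([279.0, 179.0, 4.0, 17.0], 0.5)]
ears [([258.0, 177.0, 38.0, 58.0], 0.58), ([235.0, 164.0, 264.0, 101.0], 0.28)]
pointer [([255.0, 177.0, 41.0, 53.0], 0.85), ([237.0, 163.0, 261.0, 103.0], 0.51)]
bottle [([178.0, 150.0, 37.0, 30.0], 0.6), ([464.0, 200.0, 58.0, 45.0], 0.42)]
cup [([299.0, 126.0, 27.0, 31.0], 0.55)]
brush [([332.0, 272.0, 58.0, 14.0], 0.76), ([359.0, 215.0, 18.0, 16.0], 0.5)]
plunger [([424.0, 282.0, 63.0, 37.0], 0.58), ([358.0, 194.0, 14.0, 12.0], 0.47)]
soap [([353.0, 146.0, 28.0, 32.0], 0.9), ([252.0,
[... 737 characters left out ...]
3.0, 234.0, 49.0, 27.0], 0.59)]
bottle [([210.0, 242.0, 34.0, 63.0], 0.84)]
cup [([252.0, 202.0, 22.0, 32.0], 0.56)]
brush [([366.0, 86.0, 24.0, 57.0], 0.73), ([328.0, 201.0, 13.0, 12.0], 0.54), ([275.0, 232.0, 7.0, 18.0], 0.27)]
plunger [([402.0, 139.0, 29.0, 75.0], 0.6)]
soap [([280.0, 197.0, 28.0, 15.0], 0.77)]
dispenser [([365.0, 82.0, 26.0, 60.0], 0.86)]
wrist {'mtx': [[282.5688, 0.0, 320.5896], [0.0, 282.5688, 199.6103], [0.0, 0.0, 1.0]], 'k1': -0.0157, 'hand_eye': [[1.0, 0.0017, 0.0006, 0.0007], [-0.0, -0.2898, 0.9571, -0.1428], [0.0018, -0.9571, -0.2898, 0.0746], [0.0, 0.0, 0.0, 1.0]]}
1.55 [ 0.55576479 -0.55575987  0.43719185 -0.43717244] [ 0.1295514  -0.53453743  0.23127542] 0.0187
```

Run:
```python
import cv2
a=cv2.imread("pics/top0.png")[100:340,170:530]
cv2.imwrite("pics/t0c.png",cv2.resize(a,(800,533),interpolation=cv2.INTER_CUBIC))
```

```text
(no output)
```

View pics/t0c.png

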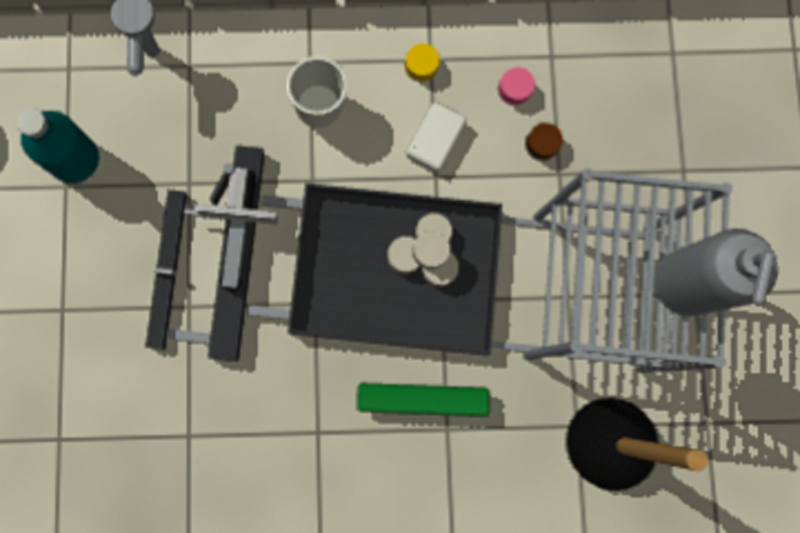

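The crop shows the tray (corners around crop 307,186 / 502,205 / 492,353 / 290,333), with 3+1 pucks near crop (430,250). The leg's ears are at about (235,213), the pointer end at (190,210) and the mark rib at (163,270). I'll write the helpers and get coarse positions.

```bash
cat > h.py <<'E'
from cell import bot
import cv2,numpy as np
from scipy.spatial.transform import Rotation as R
def rot(q): return R.from_quat([q[1],q[2],q[3],q[0]]).as_matrix()
def quat(M):
    q=R.from_matrix(M).as_quat(); return [q[3],q[0],q[1],q[2]]
def camT(n,pose=None):
    c=bot.calibration(n)
    if n!="wrist": return c,np.linalg.inv(c["extrinsics"])
    T=np.eye(4);T[:3,:3]=rot(pose[1]);T[:3,3]=pose[0]
    return c,T@c["hand_eye"]
def ray(n,uv,z,pose=None):
    c,T=camT(n,pose);K=c["mtx"]
    d=(np.atleast_2d(uv)-[K[0][2],K[1][2]])/[K[0][0],K[1][1]]
    s=d.copy()
    for _ in range(10): s=d/(1+c["k1"]*(s**2).sum(1,keepdims=True))
    v=np.c_[s,np.ones(len(s))]@T[:3,:3].T; o=T[:3,3]
    return o+v*((np.atleast_1d(z)-o[2])/v[:,2])[:,None]
def proj(n,P,pose=None):
    c,T=camT(n,pose);P=np.atleast_2d(P);p=(P-T[:3,3])@T[:3,:3]
    s=p[:,:2]/p[:,2:];s=s*(1+c["k1"]*(s**2).sum(1,keepdims=True))
    return s*c["mtx"][0][0]+[c["mtx"][0][2],c["mtx"][1][2]]
def down(yaw):
    """tool pointing down, jaw (tool x) axis along world yaw"""
    x=np.array([np.cos(yaw),np.sin(yaw),0]);y=np.array([0,0,-1.]);return quat(np.c_[x,y,np.cross(x,y)])
def snap(n,f):
    pose=(bot.read_position(),bot.read_tool_rot());im=bot.camera(n)
    if f: cv2.imwrite(f"pics/{f}.png",im[:,:,::-1])
    return im,pose
E
python3 - <<'E'
from h import *
S=1/2.2222;o=[170,100]
c=lambda p:np.array(p)*S+o
k=ray("top",c([(307,186),(502,205),(492,353),(290,333)]),.033);print("tray",k.round(4).tolist(),k.mean(0))
for i in range(4):print(np.linalg.norm(k[i]-k[i-1]),end=' ')
e=(k[0]+k[1]-k[2]-k[3]);print("yaw x",np.arctan2(e[1],e[0]), "yaw y",[np.arctan2(*( -(a[0]),a[1])) for a in (k[0]-k[1],k[3]-k[2])])
print("mark",ray("top",c([(165,271)]),.034),"pointer",ray("top",c([(189,209)]),.034),"ears",ray("top",c([(232,213)]),.07))
print("pucks",ray("top",c([(432,249),(433,230),(404,254),(441,268)]),[.064,.036,.036,.036]).round(4).tolist())
P=ray("top",c([(432,249)]),.05)[0]
for yaw in(0,np.pi):
  for h in (.25,.3):
    T=rot(down(yaw));print(yaw,h,T[:,2],bot.solve_ik([P[0],P[1],h],down(yaw)))
print(rot(bot.read_tool_rot()))
E
```

```text
tray [[0.6826, 0.0465, 0.033], [0.6521, -0.1958, 0.033], [0.4697, -0.1735, 0.033], [0.5, 0.0708, 0.033]] [ 0.57611476 -0.06299766  0.033     ]
0.18425073749084164 0.24425920329422623 0.18367899778472047 0.24615029492432264 yaw x -0.12735404159755814 yaw y [np.float64(-0.12556254150543156), np.float64(-0.12325353777773906)]
mark [[0.57988127 0.22334181 0.034     ]] pointer [[0.65692441 0.19397066 0.034     ]] ears [[0.64339828 0.13634219 0.07      ]]
pucks [[0.5943, -0.1031, 0.064], [0.6222, -0.1083, 0.036], [0.5931, -0.0714, 0.036], [0.5746, -0.1161, 0.036]]
0 0.25 [0. 1. 0.] [-0.29546814  0.41973358 -0.00525826  1.14580449  0.          1.27532819]
0 0.3 [0. 1. 0.] [-0.29546814  0.40056974  0.09178185  1.26200843  0.          1.27532819]
3.141592653589793 0.25 [-1.22464680e-16 -1.00000000e+00  1.87469973e-33] [-0.29546814  0.41973358 -0.00525826  1.14580449  0.         -1.86626446]
3.141592653589793 0.3 [-1.22464680e-16 -1.00000000e+00  1.87469973e-33] [-0.29546814  0.40056974  0.09178185  1.26200843  0.         -1.86626446]
[[ 2.35487079e-01 -1.72774912e-05  9.71877480e-01]
 [-9.71877479e-01  2.24435494e-05  2.35487079e-01]
 [-2.58810062e-05 -1.00000000e+00 -1.15064388e-05]]
```

Run:
```python
from h import *
print("plunger",ray("top",[(444,300)],.05),"disp top",ray("top",[(512,218)],.42))
t0=bot.read_clock()
q0=bot.read_tool_rot()
d=np.array([.13,-.535]);d/=np.linalg.norm(d)
y=-.125
target=[.57,.06,.27]
up=bot.solve_ik([*(d*.38),.40],q0); mid=bot.solve_ik([.38,.04,.40],down(y)); print(up,mid)
bot.goto_joints(up);bot.goto_joints(mid);bot.move_pose(target,down(y))
im,pose=snap("wrist","w1");np.savez("w1",p=pose[0],q=pose[1])
for t in ["puck0","mark","pointer","cam","grip","ears","leg"]:
    for d in bot.search_frame("wrist",t): print(t,np.round(d["bbox"]),round(d["confidence"],2))
print(t0,bot.read_clock(),pose)
```

```text
plunger [[ 0.35985604 -0.30126929  0.05      ]] disp top [[ 0.52344247 -0.3272162   0.42      ]]
[-1.52732832e+00 -6.11263314e-02 -2.20407085e-01  1.41153875e+00
 -1.62859020e-05  1.37654462e+00] [-0.08895452 -0.05698046 -0.21657235  1.41120443  0.          1.60684181]
puck0 [334. 235.  31.  29.] 0.98
puck0 [336. 260.  31.  35.] 0.9
puck0 [362. 257.  25.  31.] 0.7
puck0 [491. 233.  38.  35.] 0.67
puck0 [325. 262.  19.  30.] 0.53
mark [311.  18.   5.  33.] 0.58
pointer [300.  52. 130.  97.] 0.72
cam [384.  78.  47.  18.] 0.77
grip [385. 114.  37.   8.] 0.53
grip [337. 233.  30.  32.] 0.27
ears [235.  25. 211. 323.] 0.7
ears [301.  49. 130. 100.] 0.59
leg [296.  46. 134. 102.] 0.74
leg [326. 260.  16.  34.] 0.5
1.55 5.6417 (array([0.56964858, 0.0595186 , 0.27080948]), array([-0.70566803,  0.7057536 , -0.04435056,  0.04446934]))
```

View pics/w1.png

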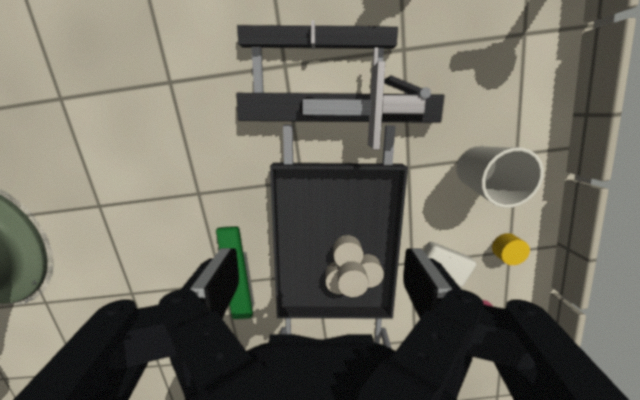

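The view shows the tray square to the image, with the pucks at about (348,250), (372,271), (333,280) and the top one at (352,279). The mark rib is at (312,35), the ears at (377,100) and the open lever at (405,86). Next I'll fit the model and check it with an overlay.

```bash
cat >> h.py <<'E'
def rackT(x0,y0,yaw):
    c,s=np.cos(yaw),np.sin(yaw)
    return lambda P:np.atleast_2d(P)@np.array([[c,-s,0],[s,c,0],[0,0,1]]).T+[x0,y0,0]
E
python3 - <<'E'
from h import *
from scipy.optimize import least_squares
w=np.load("w1.npz");pose=(w["p"],w["q"])
# rim outer corners in px: rack(-94,124) (94,124) (94,-124) (-94,-124), z33
M=np.array([[-.094,.124,.033],[.094,.124,.033],[.094,-.124,.033],[-.094,-.124,.033],[-.135,.218,.028],[-.135,.297,.02]])
uv=np.array([[272,164],[406,164],[394,318],[277,318],[237.5,94],[238,26]])
f=lambda p:(proj("wrist",rackT(*p)(M),pose)-uv).ravel()
s=least_squares(f,[.576,-.063,-.125]);print(s.x,s.fun.round(1))
W=rackT(*s.x);inv=lambda P:(np.atleast_2d(P)-[s.x[0],s.x[1],0])@np.array([[np.cos(s.x[2]),-np.sin(s.x[2]),0],[np.sin(s.x[2]),np.cos(s.x[2]),0],[0,0,1]])
for n,p,z in [("mark",(312.5,46),.034),("pointer",(379,48),.034),("earsrear-top",(382,100),.075),("earsL",(377,148),.075),("earsR",(377,52),.075)]:
    q=ray("wrist",[p],z,pose);print(n,q.round(4),inv(q).round(4))
pk=ray("wrist",[(352,279),(348,247),(372,271),(333,280)],[.064,.036,.036,.036],pose);print(pk.round(4),"\n",inv(pk).round(4))
im=cv2.imread("pics/w1.png");k=4;x0,y0=225,10
c=cv2.resize(im[y0:y0+320,x0:x0+230],None,fx=k,fy=k,interpolation=cv2.INTER_CUBIC)
def poly(P,col):
    q=((proj("wrist",P,pose)-[x0-.5,y0-.5]+0)*k).astype(int);cv2.polylines(c,[q],True,col,1)
poly(W(M[:4]),(0,255,0))
poly(W([[-.135,.182,.028],[.135,.182,.028],[.135,.218,.028],[-.135,.218,.028]]),(0,255,0))
poly(W([[-.135,.275,.02],[.135,.275,.02],[.135,.297,.02],[-.135,.297,.02]]),(0,255,0))
for p in pk:
    a=np.linspace(0,6.28,40);poly(p+np.c_[.022*np.cos(a),.022*np.sin(a),0*a],(0,0,255))
cv2.imwrite("pics/o1a.png",c[:600,:]);cv2.imwrite("pics/o1.png",np.vstack([c[:600,150:],])[:,:]);cv2.imwrite("pics/o1b.png",cv2.resize(c,None,fx=.47,fy=.47,interpolation=cv2.INTER_AREA))
E
```

```text
[ 0.58184124 -0.06124735 -0.13417063] [-0.5  1.5  3.6  3.  -0.1  0.7  0.8 -0.2 -0.1 -2.1 -3.3 -1.5]
mark [[0.5798 0.2122 0.034 ]] [[-0.0386  0.2707  0.034 ]]
pointer [[0.6596 0.2002 0.034 ]] [[0.0421 0.2695 0.034 ]]
earsrear-top [[0.6508 0.1391 0.075 ]] [[0.0415 0.2078 0.075 ]]
earsL [[0.6415 0.0858 0.075 ]] [[0.0394 0.1537 0.075 ]]
earsR [[0.6486 0.1892 0.075 ]] [[0.0326 0.2571 0.075 ]]
[[ 0.5963 -0.0947  0.064 ]
 [ 0.5966 -0.0584  0.036 ]
 [ 0.6289 -0.1028  0.036 ]
 [ 0.5686 -0.111   0.036 ]] 
 [[ 0.0188 -0.0312  0.064 ]
 [ 0.0143  0.0048  0.036 ]
 [ 0.0522 -0.0349  0.036 ]
 [-0.0065 -0.051   0.036 ]]
```

View pics/o1b.png

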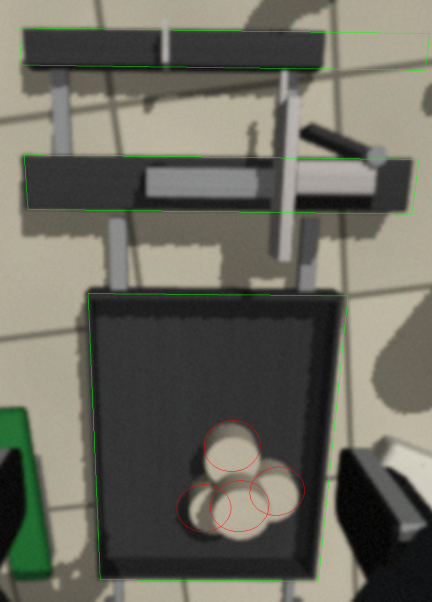

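The overlay agrees with the tray, rail and bar to within about 3 mm. Next is the top puck, then another look.

```bash
cat >> h.py <<'E'
RX=(0.58184,-0.06125,-0.134)
W=lambda x,y,z:rackT(*RX)([[x,y,z]])[0]
def inv(P):
    c,s=np.cos(RX[2]),np.sin(RX[2]);return (np.atleast_2d(P)-[RX[0],RX[1],0])@np.array([[c,-s,0],[s,c,0],[0,0,1]])
def pickplace(a,za,b,yaw,op=.66,zb=.014,lift=.085,rel=.64):
    Q=down(RX[2]+yaw)
    bot.set_gripper(op)
    bot.move_pose(W(*a,za+.05),Q)
    if bot.move_linear(W(*a,za),speed=.12,until_force=12): print("touch on descent",bot.read_position())
    bot.set_gripper(0,grasp_force=25); print("width",bot.read_gripper_width())
    bot.move_linear(W(*a,lift),speed=.15); 
    bot.move_linear(W(*b,lift),speed=.15)
    print("held",bot.read_gripper_width())
    if bot.move_linear(W(*b,zb),speed=.1,until_force=10): print("touch on place",bot.read_position())
    bot.set_gripper(rel)
    bot.move_linear(W(*b,lift+.02),speed=.2)
E
python3 - <<'E'
from h import *
pickplace((.019,-.031),.042,(.04,.062),0,op=.75,lift=.10)
bot.set_gripper(1.0)
bot.move_pose(W(0,.06,.2),down(RX[2]))
im,pose=snap("wrist","w2");np.savez("w2",p=pose[0],q=pose[1])
for d in bot.search_frame("wrist","puck0"):
    b=d["bbox"];print(np.round(b),round(d["confidence"],2),inv(ray("wrist",[(b[0]+b[2]/2,b[1]+b[3]/2)],.025,pose)).round(4))
print(bot.read_clock(),bot.read_ft_force())
cv2.imwrite("pics/w2c.png",cv2.resize(im[80:400,160:520,::-1],None,fx=1.8,fy=1.8))
E
```

```text
width 0.5071764244265463
held 0.5045043873155302
touch on place [ 0.62819082 -0.00528054  0.0147028 ]
[314. 217.  38.  40.] 0.86 [[ 0.0172 -0.011   0.025 ]]
[302. 249.  39.  39.] 0.73 [[ 0.0037 -0.0543  0.025 ]]
[509. 211.  47.  43.] 0.69 [[ 0.2646 -0.0048  0.025 ]]
[335. 167.  36.  42.] 0.65 [[0.0399 0.0509 0.025 ]]
[483. 294.  24.  14.] 0.5 [[ 0.2361 -0.1041  0.025 ]]
11.875 [-0.04036258 -0.04013565  0.16039124]
```

View pics/w2c.png

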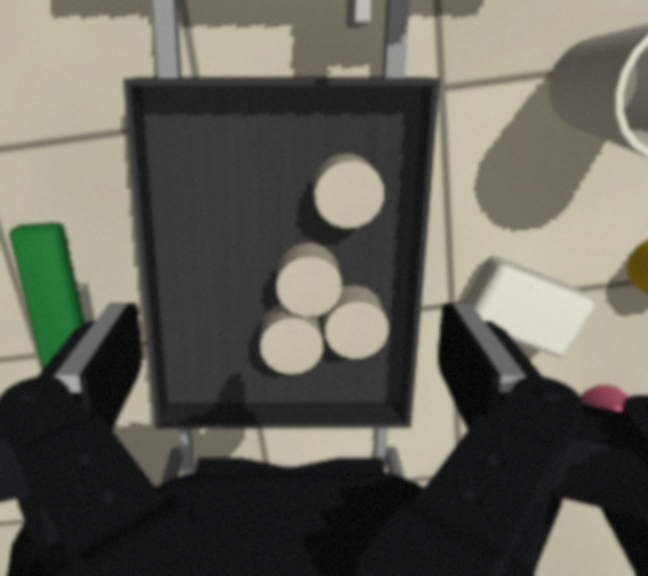

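The crop shows the placed puck flat at crop (350,194). The cluster is A (309,287), B (357,330) and C (291,345), all upright.

Run:
```python
from h import *
w=np.load("w2.npz");pose=(w["p"],w["q"])
uv=np.array([(350,194),(309,287),(357,330),(291,345)])/1.8+[160,80]
r=inv(ray("wrist",uv,.036,pose));print(r.round(4))
m=inv(ray("wrist",np.array([(126,80),(438,80),(411,427),(156,427)])/1.8+[160,80],.033,pose));print("tray corners",m.round(4).tolist())
print("place err",r[0,:2]-[.04,.062])
A,B,C=r[1:,:2]
for a,b in((A,B),(A,C),(B,C)):print(np.linalg.norm(a-b))
y0=RX[2]
for dy in(np.pi/2,-np.pi/2):
    print(dy,bot.solve_ik(W(*C,.06),down(y0+dy)))
```

```text
[[ 0.0402  0.0542  0.036 ]
 [ 0.0153 -0.0093  0.036 ]
 [ 0.0484 -0.0413  0.036 ]
 [ 0.0036 -0.0528  0.036 ]]
tray corners [[-0.0948, 0.123, 0.033], [0.0903, 0.1233, 0.033], [0.092, -0.1231, 0.033], [-0.0953, -0.1232, 0.033]]
place err [ 0.00015429 -0.00781224]
0.04599701681734703
0.045081018605668204
0.046348076156136966
1.5707963267948966 [-0.31996706  0.55939228 -0.30271098  0.70869307  0.         -0.18596706]
-1.5707963267948966 [-0.31996706  0.55939228 -0.30271098  0.70869307  0.          2.95562559]
```

Run:
```python
from h import *
pickplace((.0145,-.0065),.014,(-.036,.06),.28,op=.64,rel=.6,lift=.07)
pickplace((.001,-.0535),.014,(-.042,-.055),np.pi/2+.25,op=.64,rel=.62,lift=.07)
bot.set_gripper(1.0)
bot.move_pose(W(0,.06,.2),down(RX[2]))
im,pose=snap("wrist","w3");np.savez("w3",p=pose[0],q=pose[1])
for d in bot.search_frame("wrist","puck0"):
    b=d["bbox"];print(np.round(b),round(d["confidence"],2),inv(ray("wrist",[(b[0]+b[2]/2,b[1]+b[3]/2)],.025,pose)).round(4))
print(bot.read_clock(),bot.read_ft_force())
cv2.imwrite("pics/w3c.png",cv2.resize(im[:330,160:520,::-1],None,fx=1.8,fy=1.8))
```

```text
width 0.5040935341865515
held 0.5010659023066618
touch on place [0.55367825 0.00237887 0.01404854]
width 0.504317493290145
held 0.5048433298002751
touch on place [ 0.53290358 -0.10992278  0.01400034]
[510. 213.  50.  42.] 0.86 [[ 0.2638 -0.0056  0.025 ]]
[336. 166.  40.  42.] 0.85 [[0.0418 0.0525 0.025 ]]
[270. 248.  38.  43.] 0.81 [[-0.0396 -0.0553  0.025 ]]
[342. 241.  37.  40.] 0.71 [[ 0.0505 -0.0425  0.025 ]]
[270. 164.  42.  40.] 0.63 [[-0.0339  0.0557  0.025 ]]
[485. 295.  22.  14.] 0.6 [[ 0.234  -0.1038  0.025 ]]
23.5083 [-0.27920522  0.45779994 -0.06025552]
```

View pics/w3c.png

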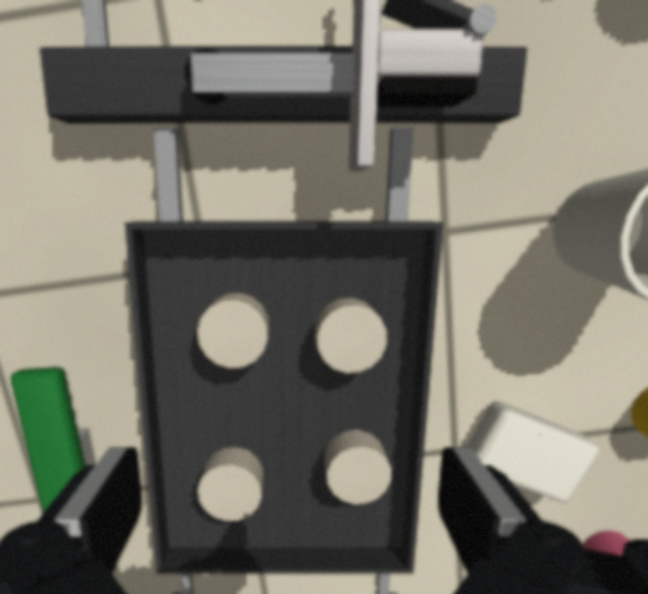

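All four pucks are flat and well separated, at about (±.04, ±.055) in the rack frame. On to the leg: I'll measure the ears and the bottle, then look from above the leg with the jaws along rack y.

Run:
```python
from h import *
w=np.load("w3.npz");pose=(w["p"],w["q"])
c=lambda *p:np.array([p])/1.8+[160,0]
for n,p,z in (("ear rear -y end",(375,150),.075),("ear -y tip",(365,166),.075),("ear top corner rear",(381,40),.075),("block rear -y top",(482,78),.072),("block rear +y top",(482,32),.072),("hinge top",(482,18),.072),("rail right",(526,47),.028)):
    print(n,inv(ray("wrist",c(*p),z,pose)).round(4))
print("bottle cap",inv(ray("top",[(186,155)],.17)).round(3))
Q=down(RX[2]+np.pi/2)
bot.move_linear(W(.0,.1,.2),speed=.3)
bot.move_pose(W(.075,.205,.16),Q)
im,pose=snap("wrist","w4");np.savez("w4",p=pose[0],q=pose[1])
for t in ["mark","pointer","cam","grip","ears"]:
    for d in bot.search_frame("wrist",t)[:1]: print(t,np.round(d["bbox"]),round(d["confidence"],2))
print(bot.read_clock())
cv2.imwrite("pics/w4c.png",cv2.resize(im[:,:,::-1],None,fx=1.25,fy=1.25))
```

```text
ear rear -y end [[0.0428 0.1595 0.075 ]]
ear -y tip [[0.0382 0.1521 0.075 ]]
ear top corner rear [[0.0432 0.2073 0.075 ]]
block rear -y top [[0.093  0.1923 0.072 ]]
block rear +y top [[0.0909 0.2118 0.072 ]]
hinge top [[0.0903 0.2176 0.072 ]]
rail right [[0.1306 0.2175 0.028 ]]
bottle cap [[0.095 0.42  0.17 ]]
mark [395.  64.  36.   9.] 0.66
pointer [261.  44. 129. 183.] 0.81
cam [330. 168.  28.  57.] 0.7
grip [299. 165.   9.  54.] 0.89
ears [262.  41. 127. 189.] 0.88
25.375
```

View pics/w4c.png

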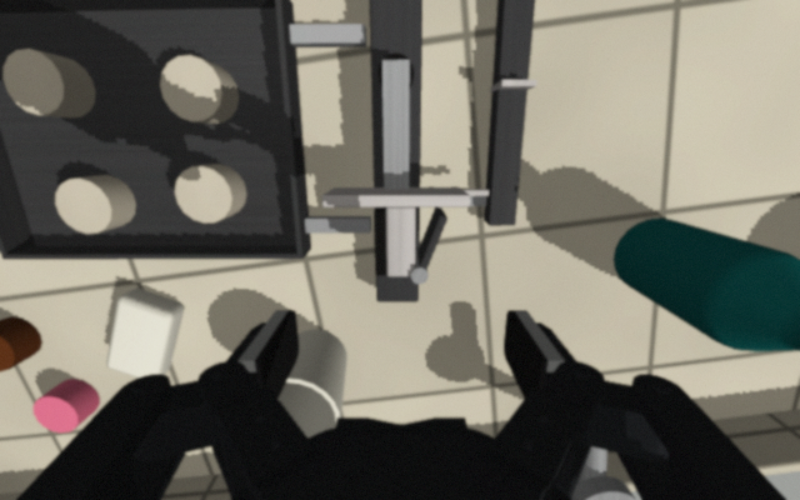

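View: the ears' top edge runs across crop row ~200, columns 323–472. The pointer tip is at crop (489,193), the mark at (514,84), and the open lever runs (420,272)–(441,212). The leg axis is near column 397, with the fingers on either side of it.

Run:
```python
from h import *
w=np.load("w4.npz");pose=(w["p"],w["q"])
c=lambda *p:np.array([p])/1.25
for n,p,z in (("ear rear top mid",(416,208),.075),("ear tip+ rear",(472,206),.075),("ear tip- rear",(323,207),.075),("block rear -y top",(385,277),.072),("block rear +y",(412,277),.072),("lever tip",(446,210),.071),("pointer tip",(489,193),.034),("mark -end",(494,84),.034),("mark +end",(535,84),.034),("rail end -y",(378,300),.028),("rail end +y",(419,300),.028)):
    print(n,inv(ray("wrist",c(*p),z,pose)).round(4))
print("cup",inv(ray("top",[(312.7,139.6)],.085)).round(3), pose)
im=cv2.imread("pics/w4.png")
cv2.imwrite("pics/w4z.png",cv2.resize(im[50:240,240:440],(800,760),interpolation=cv2.INTER_CUBIC)[:600])
```

```text
ear rear top mid [[0.0429 0.2139 0.075 ]]
ear tip+ rear [[0.0416 0.2503 0.075 ]]
ear tip- rear [[0.0423 0.1534 0.075 ]]
block rear -y top [[0.0921 0.193  0.072 ]]
block rear +y [[0.0921 0.2119 0.072 ]]
lever tip [[0.045 0.234 0.071]]
pointer tip [[0.0387 0.271  0.034 ]]
mark -end [[-0.0374  0.2692  0.034 ]]
mark +end [[-0.0376  0.298   0.034 ]]
rail end -y [[0.1301 0.1847 0.028 ]]
rail end +y [[0.1301 0.2195 0.028 ]]
cup [[0.197 0.119 0.085]] (array([0.68351193, 0.13115326, 0.16007506]), array([-0.53267737,  0.53275332,  0.46491491, -0.46506219]))
```

View pics/w4z.png

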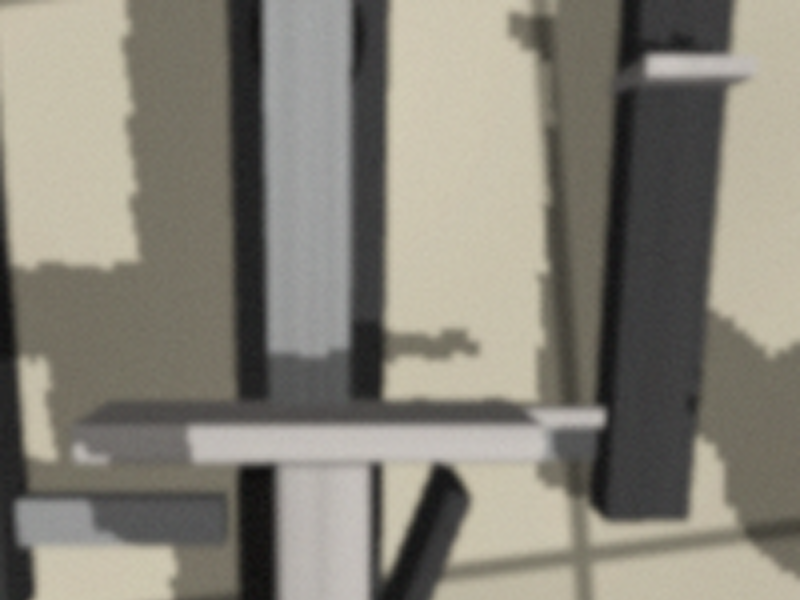

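Ears' rear face at x≈.042, leg axis y≈.200–.202, pointer x≈.0387, mark x≈-.0375, so about 76 mm of travel (inside the 45–85 range). I'll lower the open fingers behind the ears and draw the leg out to just short of the mark.

Run:
```python
from h import *
y=.2035
bot.set_gripper(1.0)
bot.move_linear(W(.062,y,.10),speed=.2)
if bot.move_linear(W(.062,y,.034),speed=.1,until_force=8): print("TOUCH",bot.read_position(),bot.read_ft_force())
f0=bot.read_ft_force();print(f0)
bot.move_linear(W(.04,y,.034),speed=.08);print(bot.read_ft_force())
bot.move_linear(W(-.015,y,.034),speed=.06)
print(inv(bot.read_position()),bot.read_ft_force(),bot.read_clock())
im,pose=snap("wrist","w5");np.savez("w5",p=pose[0],q=pose[1])
for t in ["mark","pointer","cam","ears"]:
    for d in bot.search_frame("wrist",t)[:1]: print(t,np.round(d["bbox"]),round(d["confidence"],2))
cv2.imwrite("pics/w5c.png",cv2.resize(im[:,:,::-1],None,fx=1.25,fy=1.25))
```

```text
[ 0.38877605 -0.14170367  0.40060394]
[ 4.0445756  -1.05323132  2.27504   ]
[[-0.01278787  0.20358571  0.03518611]] [ 6.02253108 -1.44144238  4.40140121] 28.35
mark [430. 187.  72.  24.] 0.58
pointer [199.  30. 244. 309.] 0.58
cam [343. 274.  51.  58.] 0.87
ears [204.  28. 240. 311.] 0.91
```

View pics/w5c.png

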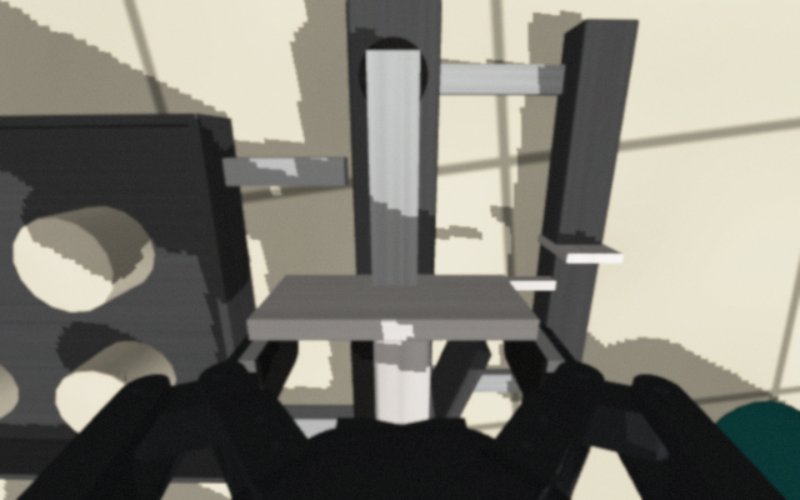

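The leg is drawn out. The pointer top is at crop (533,286) and the mark's top face at (595,258), so the pointer is still short of the mark. I'll compute the remainder and step.

```bash
cat >> h.py <<'E'
def edges(im,pose,ptr_x,mark_x=None):
    pass
E
python3 - <<'E'
from h import *
w=np.load("w5.npz");pose=(w["p"],w["q"])
c=lambda *p:np.array([p])/1.25
a=inv(ray("wrist",c(533,286),.034,pose))[0];b=inv(ray("wrist",c(595,258),.034,pose))[0]
print(a,b,a[0]-b[0])
p=inv(bot.read_position())[0];print(p)
d=a[0]-b[0]
y=.2035
bot.move_linear(W(-.015-d,y,.034),speed=.04);bot.wait(.3)
print(inv(bot.read_position()),bot.read_ft_force(),bot.read_clock())
im,pose=snap("wrist","w6");np.savez("w6",p=pose[0],q=pose[1])
cv2.imwrite("pics/w6z.png",cv2.resize(im[150:280,380:520,::-1],None,fx=4.5,fy=4.5,interpolation=cv2.INTER_CUBIC))
E
```

```text
[-0.02525941  0.26160365  0.034     ] [-0.03828178  0.28699632  0.034     ] 0.013022363408832276
[-0.01278562  0.20359769  0.03514219]
[[-0.02578467  0.20356789  0.0351242 ]] [ 4.44070239 -1.02158022  4.07431891] 29.375
```

View pics/w6z.png

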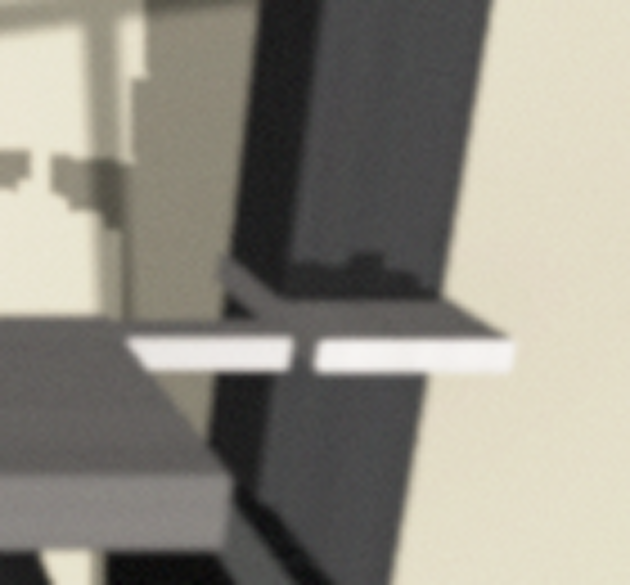

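The pointer and mark top faces line up at rows 338–371 and 339–373, within about 0.3 mm. Squeezing now.

Run:
```python
from h import *
bot.set_gripper(0.0,grasp_force=40)
print("width mm",bot.read_gripper_width()*85,inv(bot.read_position()),bot.read_ft_force());bot.wait(.3)
im,pose=snap("wrist","w7");np.savez("w7",p=pose[0],q=pose[1])
print("width mm",bot.read_gripper_width()*85,inv(bot.read_position()),bot.read_ft_force(),bot.read_clock())
a=cv2.resize(im[150:280,380:520,::-1],None,fx=3.5,fy=3.5,interpolation=cv2.INTER_CUBIC)
b=cv2.resize(im[200:400,200:440,::-1],None,fx=1.25,fy=1.25,interpolation=cv2.INTER_CUBIC)
o=np.zeros((455,490+300,3),np.uint8);o[:a.shape[0],:490]=a;o[:b.shape[0],490:]=b
cv2.imwrite("pics/w7z.png",o)
```

```text
width mm 32.235955271064284 [[-0.02482866  0.20363084  0.03589459]] [ 5.96699643 -2.48455383  7.14895744]
width mm 32.20605788613571 [[-0.02481076  0.20362641  0.03589779]] [ 5.49411747 -1.2688732   7.9924619 ] 30.3083
```

View pics/w7z.png

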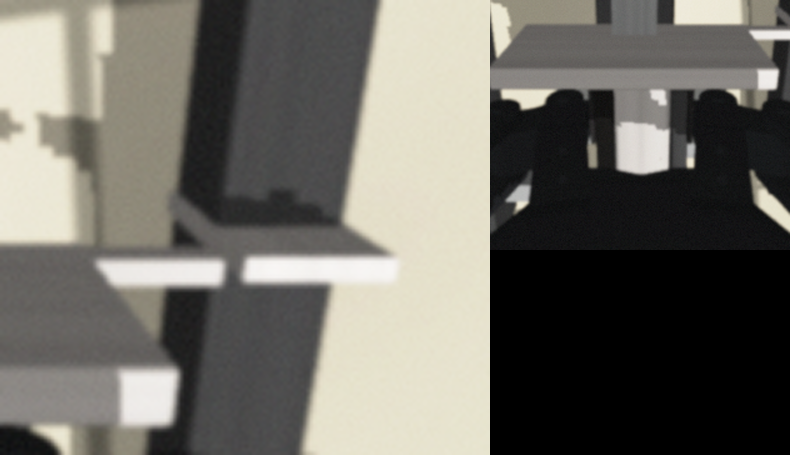

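Pinched: width reads 32.2 mm (the 44 mm pucks read 43), the lever lies flat and the side force is small. The pointer slipped back about 1 mm (rows 260–287 against 257–283), so I'll correct it while holding.

Run:
```python
from h import *
bot.move_linear(W(-.015-.01302-.0011,.2035,.034),speed=.02);bot.wait(.5)
im,pose=snap("wrist","w8");np.savez("w8",p=pose[0],q=pose[1])
print("width mm",bot.read_gripper_width()*85,inv(bot.read_position()),bot.read_ft_force(),bot.read_clock())
for t in ["cam","grip"]:
    for d in bot.search_frame("wrist",t)[:1]: print(t,np.round(d["bbox"]),round(d["confidence"],2))
a=cv2.resize(im[190:260,380:520,::-1],None,fx=4,fy=4,interpolation=cv2.INTER_CUBIC)
b=cv2.resize(im[0:400,:,::-1],None,fx=.5,fy=.5,interpolation=cv2.INTER_AREA)
t,_=snap("top",None);t=t[100:340,170:530,::-1]
o=np.zeros((560,760,3),np.uint8);o[:280,:560]=a;o[290:490,:320]=b;o[290:530,330:690]=t
cv2.imwrite("pics/w8z.png",o)
g=im[190:260].astype(int).sum(2)
print("ptr rows",g[:,415:422].mean(1)[20:55].round().astype(int).tolist());print("mark rows",g[:,455:475].mean(1)[20:55].round().astype(int).tolist())
```

```text
width mm 32.35634514423302 [[-0.02569131  0.20367449  0.03590417]] [ 5.47605686 -1.74502564  6.64517964] 31.1083
cam [343. 274.  15.  63.] 0.82
grip [284. 277.  16.  60.] 0.95
ptr rows [403, 401, 401, 399, 402, 402, 401, 400, 400, 388, 349, 312, 306, 385, 543, 664, 697, 701, 702, 698, 678, 591, 471, 410, 393, 392, 378, 366, 356, 349, 339, 329, 318, 313, 306]
mark rows [155, 146, 143, 136, 137, 171, 234, 275, 289, 293, 294, 294, 296, 324, 460, 646, 716, 729, 730, 730, 725, 684, 490, 294, 252, 252, 255, 258, 264, 268, 270, 276, 278, 283, 284]
```

View pics/w8z.png

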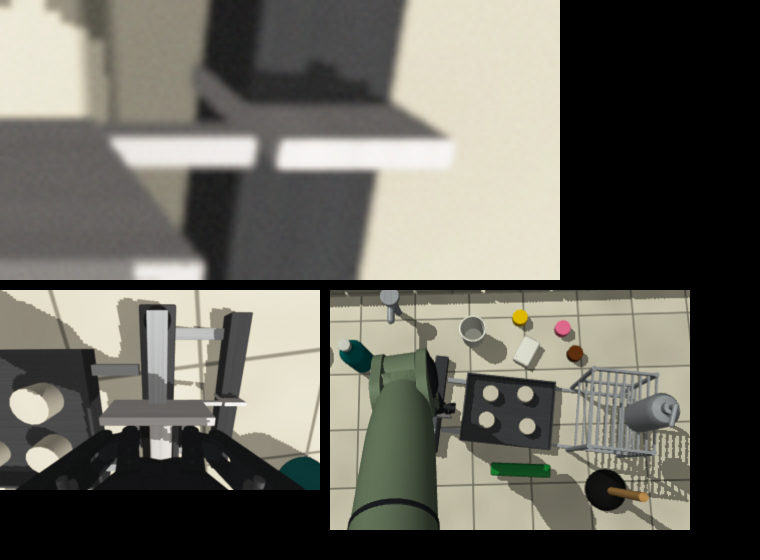

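Run:
```python
from h import *
bot.close_job()
```

```text
the job is handed in; nothing more can be done
```

The job was handed in about 31 s in, with the arm still pinching the block and the closed lever and the pointer at the mark.

- **Pucks:** I moved three of the four pucks; the fourth stayed where it was. All four now stand flat on the tray floor in a 2×2 layout. Measured in the wrist picture, the gaps between them are about 30 mm or more, against the 15 mm asked.
- **Leg:** I drew it out by the ears, confirmed in the picture that the pointer was level with the mark, and only then squeezed at 40 N. The squeeze let the pointer back about 1 mm, so I pulled it that 1 mm out again while holding. In the last picture the pointer and mark agree to about 0.3 px, roughly 0.2 mm.
- **Lever:** In the pictures it lies flat along the block. The finger opening reads 32.4 mm rather than the nominal 35. The gripper reads about 1 mm low on the pucks and the rubber gives up to 1 mm, so I took this as fully closed. About 0.6 mm of the difference is unexplained.
- **Forces:** The readings I took at the wrist were all under about 10 N.
- **Other things on the surface:** They look undisturbed in the last top picture. The arm hides part of that view.
- **Disagreement between measurements:** The first far views put the pointer-to-mark distance at about 80 mm, and the closer one at 76 mm. The final alignment was done by direct close-up comparison, so this did not matter.

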